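# Level the bead-stall balance with a slotted weight

## Task

The stall's balance is tipped: move the one slotted weight that will bring it level from the loaded pan onto the stem of the other pan. Draw it off its capped stem sideways, then slide it onto the free stem until you feel it bear on the sprung stem and push it back slightly, without ramming it, and let go so that it lies flat there. Handle the balance gently, and leave the other weight, both tins and the things beside the balance where they are.

Things in the scene. Friction and masses are not known exactly. Their poses are not given: they have to be found in the camera images.
- balance: Grey two-pan counter balance, fixed on the bench; base 170 x 130 x 35 mm. Origin: middle of the base's underside; x points from the robot's side to the far side, y along the beam from pan b to pan a, z up. Pan a is centred 130 mm to +y, pan b 130 mm to -y; level, their upper faces are 100 mm above the bench.
- beam (a joint): Tilt of the beam (rad): 0 level, positive when pan a is down; stops at -0.2 and 0.2. It settles in about 1 s at 0.0002 rad per gram of difference between the pans (within 10 %); each pan is then 130 mm x tilt off its level height. Pushing a pan down 10 mm takes about 4 N. The pans stay horizontal; where on a pan a load lies does not matter.
- pan_a_top (a point): Point on the upper face of pan a, a rimless brass plate 170 mm wide (y), 4 mm thick, from 100 mm to -x of here to 110 mm to +x; axes as the balance's. Two rigid stems, 8 mm thick, stand at y = +40 and -40 mm (x = 0), each with a cap 22 mm across, 24 to 30 mm above the pan. At first both weights lie here, one round each stem, slot to +x.
- pan_b_top (a point): The same point of pan b, a like plate. It has one stem, of the same size and cap, at y = 0, but its foot is clamped anywhere from 15 mm nearer (-x) to 15 mm farther (+x) than this point: its true place is not reported and must be found by feel.
- stop_b (a joint): How far (m) pan b's sprung stem has been pushed to +x from its free place: 0 free, 1.5 N per mm. A weight is home when its slot's bottom has pushed the stem back by at least 1 mm (1.5 N), briefly; more than 5 mm (7.5 N) is ramming. When let go, the weight may be pushed back with the stem: that is all right.
- w_large: Larger slotted weight, 200 g (within 5 %): flat steel plate 50 mm wide (y), 8 mm thick, with an upright grip fin. Origin: underside, below the fin's middle; x points to the open slot, z up. Plate from x = -13 to 50 mm; slot 15 mm wide, from x = 30 mm to that edge (a stem at its bottom has its axis at x = 34). Fin 10 mm thick (y), 24 mm long, its top 50 mm above the underside.
- w_small: Smaller slotted weight, 100 g (within 5 %): flat steel plate 38 mm wide (y), 6 mm thick, with an upright grip fin. Origin: underside, below the fin's middle; x points to the open slot, z up. Plate from x = -11 to 46 mm; slot 15 mm wide, from x = 30 mm to that edge (a stem at its bottom has its axis at x = 34). Fin 10 mm thick (y), 20 mm long, its top 46 mm above the underside.
- tin_a: Closed round aluminium tin, 62 mm in diameter, 46 mm tall, standing at the far side of a pan (75 mm to +x of the pan's point, y = 0). Origin: middle of its underside. The two tins look alike but differ in weight; either may stand on either pan. Leave alone.
- tin_b: The other tin, alike, on the other pan. Origin: middle of its underside. Leave alone.
- tumbler: Bystander: black tumbler, 72 mm across, 90 mm tall. Origin: middle of its underside.
- bead_jar: Bystander: glass jar with a wooden lid, 60 mm across, 85 mm tall. Origin: middle of its underside.
- ring_tray: Bystander: wooden ring tray with dividers, 120 x 90 x 30 mm. Origin: middle of its underside.
Mind the look-alikes: they are no part of the job. What is shaped like the w_small but blue is not meant. Leave any green look-alike of the w_large alone.

How it is judged (in metres and radians):
On the way:
1. the weight that levels the balance lies round pan b's stem and has pushed the sprung stem back by at least 1 mm (((y of tin_a in the frame of balance above 0 m and (x of w_large in the frame of pan_b_top between -0.059 and -0.009 m and y of w_large in the frame of pan_b_top between -0.008 and 0.008 m and z of w_large in the frame of pan_b_top between -0.005 and 0.018 m and value of joint stop_b above 0.001 m)) or (not (y of tin_a in the frame of balance above 0 m) and (x of w_small in the frame of pan_b_top between -0.059 and -0.009 m and y of w_small in the frame of pan_b_top between -0.008 and 0.008 m and z of w_small in the frame of pan_b_top between -0.005 and 0.018 m and value of joint stop_b above 0.001 m)))), for 0.1 s.
At the end, for the whole second after the job is handed in: Beam level within 0.012 rad. One weight flat on pan b round its stem (8 mm sideways, origin 15 to 55 mm short of the pan's point), the other flat on pan a round a stem (8 mm sideways, origin 26 to 50 mm short of it). Tins within 12 mm of their places. Weights, tins and beam at rest (value of joint beam between -0.012 and 0.012 rad and ((x of w_large in the frame of pan_b_top between -0.055 and -0.015 m and y of w_large in the frame of pan_b_top between -0.008 and 0.008 m and z of w_large in the frame of pan_b_top between -0.004 and 0.004 m and x of w_small in the frame of pan_a_top between -0.05 and -0.026 m and (y of w_small in the frame of pan_a_top between -0.048 and -0.032 m or y of w_small in the frame of pan_a_top between 0.032 and 0.048 m) and z of w_small in the frame of pan_a_top between -0.004 and 0.004 m) or (x of w_small in the frame of pan_b_top between -0.055 and -0.015 m and y of w_small in the frame of pan_b_top between -0.008 and 0.008 m and z of w_small in the frame of pan_b_top between -0.004 and 0.004 m and x of w_large in the frame of pan_a_top between -0.05 and -0.026 m and (y of w_large in the frame of pan_a_top between -0.048 and -0.032 m or y of w_large in the frame of pan_a_top between 0.032 and 0.048 m) and z of w_large in the frame of pan_a_top between -0.004 and 0.004 m)) and ((x of tin_a in the frame of pan_a_top between 0.063 and 0.087 m and y of tin_a in the frame of pan_a_top between -0.012 and 0.012 m and z of tin_a in the frame of pan_a_top between -0.004 and 0.004 m) or (x of tin_a in the frame of pan_b_top between 0.063 and 0.087 m and y of tin_a in the frame of pan_b_top between -0.012 and 0.012 m and z of tin_a in the frame of pan_b_top between -0.004 and 0.004 m)) and ((x of tin_b in the frame of pan_a_top between 0.063 and 0.087 m and y of tin_b in the frame of pan_a_top between -0.012 and 0.012 m and z of tin_b in the frame of pan_a_top between -0.004 and 0.004 m) or (x of tin_b in the frame of pan_b_top between 0.063 and 0.087 m and y of tin_b in the frame of pan_b_top between -0.012 and 0.012 m and z of tin_b in the frame of pan_b_top between -0.004 and 0.004 m)) and linear speed of each of w_large, w_small, tin_a, tin_b below 0.02 m/s and velocity of joint beam between -0.03 and 0.03 rad/s); the robot touches nothing.
It fails at once if the sprung stem is rammed: pushed back more than 5 mm (value of joint stop_b above 0.005 m).
It fails at once if a weight is forced against the balance with more than 15 N (contact force between any of w_large, w_small and balance above 15 N).
It fails at once if the robot presses on the balance with more than 15 N (contact force between any of the fingers, the arm and balance above 15 N).
It fails at once if a tin is tipped (angle between any of tin_a, tin_b's own z axis and vertical above 0.3 rad).
It fails at once if a bystander is moved more than 20 mm (distance of any of tumbler, bead_jar, ring_tray from where it was at the start of the episode above 0.02 m).
It also fails if it takes over 51 s, if anything falls off the work surface, if the arm or the gripper's body presses on something with over 40 N, if the wrist force passes 120 N, or if a joint passes its speed limit or range.

## Robot

A 6-joint arm with a two-finger parallel gripper is mounted at the origin on the work surface. World frame = base frame: x ahead of the robot, y to its left, z up, the work surface at z = 0. Lengths are in mm, angles in rad, forces in N, time in s.
With the tool pointing down it reaches from about 275 to 1000 mm from the base axis. Payload 8.4 kg.
Tool frame: the origin (TCP) lies at the very end of the fingers, on their centre line; the grasp point (between the pads) lies 19 mm behind it; z points along the fingers, y is the direction in which the jaws open and shut (so a half turn about z gives the same grasp; the last joint's range is limited). The gripper opens to 85 mm and grips with 20 to 120 N. Pads are 22 mm wide; open, the fingers measure 114 mm over their backs; the gripper's body (76 mm by 85 mm) begins 54 mm behind the grasp point. The pads swing forward as they close: fully open they stand 13 mm farther back than shut.
Start: joints at [-1.286, 0.353, 1.633, -0, 1.155, -0.002], TCP at [176.801, -599.474, 231.281] pointing down, gripper open.
Joint ranges: [-2.63, 2.63], [-0.92, 2.1], [0.06, 2.66], [-1.3, 4.44], [0, 2.69], [-3.02, 3.02]. Speed limits (rad/s): [2.22, 2.22, 2.79, 3.14, 3.14, 3.14].

## Interface

Orientations are given as [roll, pitch, yaw] about the fixed x, y, z axes, in that order (R = Rz(yaw) Ry(pitch) Rx(roll)).
In Python, from rig import r gives the robot as it stands.
- The arm moves only by the tool move_arm, never from a script. Its argument "increments" is a list of rows, each an object of numbers: "tx", "ty", "tz": the shift along the tool's x, y, z in cm; "rx", "ry", "rz": the turn, a rotation vector about the tool's x, y, z in degrees; "gripper": the gripper's target within -1 to 1 (fully open at 1, half-way at 0, shut at -1). A call has 1 to 12 rows; each row shifts and turns the commanded pose from where the row before left it, along the tool's axes as they then stand; what a row does not reach is not made up. A row lasts 1/10 s, in which the tool goes at most 50 mm and 8.59 degrees, less where a joint would pass 70% of its speed; a pose out of reach is approached as far as the arm can. A call is refused whole if a number of a shift passes 5 or a number of a turn 8.59, either way. A call with a gripper value outside its range is refused whole. The fingers move at their own pace and stop on an object; "squeeze" is the grip in N (left out, the last holds). Time passes only in rows, so rows that do not move let the fingers close. It gives the time, the measured TCP pose, the force and the opening at its end, in the units of the state.
- r.sense(): the state, without advancing time (a new reading comes with each control period).
- r.grab_frame(name): name is "scene" or "top" or "wrist"; returns (picture, depth): 480x640x3 uint8, red, green, blue; 480x640 float32, mm along the optical axis (not along the pixel's ray), 0 where there is no reading.
- r.camera_model(name): a dict with "fx", "fy", "cx", "cy" (pixels), "R" (3x3) and "t" (3): a world point X has camera coordinates R X + t; the wrist camera has in their place "hand_eye" (4x4, takes a point from camera to tool coordinates, whose origin is the TCP and whose axes are the flange's). Camera axes: x right, y down, z forward; pixel columns grow to the right and rows downward; lengths in mm; the calibration is good to about 2 mm. A picture is of the moment at which its call begins: read the wrist's pose just before it. camera_model takes no time and is no camera call.
- r.sign_off(): hands the job in, once; it reports no verdict.
Trained networks look in the newest picture that a camera, given by its name, has taken for a name from the list of things; names that differ only in an ending like _2 or _b are one class to them, and where a whole thing is asked for, a point or a joint stands for the part that bears it (a point fixed in the world has none). Each returns a list of dicts, best first, with "confidence" (0 to 1); they miss things now and then, are a little off and sometimes report something else, mostly with a low value. They report only what shows in the picture. A call takes as long as a camera call. They do not tell look-alikes from the thing itself.
- r.cut_out(query, camera): "mask" (480x640 bool, what is visible of it) and "bbox" ([left, top, right, bottom] in pixels, round what is visible of it).
- r.place_of(query, camera): "location" ([row, column] in pixels: a listed point, or the origin of a listed thing).
The state is a dict: "clock": time; "qpos": joint angles; "qvel": joint speeds; "joint_efforts": joint torques, N m; "eef_pos": TCP position; "tcp_rot": TCP orientation; "contact_force": force on the tool from outside, world axes, zero at the start; "wrist_torque": the same for the moment, N m; "opening": opening from 0.0 (shut) to 1.0 (fully open).
Only numpy, scipy, OpenCV 4.12 (cv2) and the standard library are available. Lean on these libraries where they do the work, as an engineer would, in place of code of your own. Each camera call takes 0.05 s, during which the arm holds its last target. There are 200 camera calls.

## Working session

There is one attempt and no reset: what is moved stays moved. The work goes in short steps, Python scripts to look and compute and a tool call to move; the robot and the scene stay as the last step left them, time stands still between calls to the robot, and variables do not carry over. Pictures are saved under pics/ and viewed, about 8 in all and at most 12, crops included, and the job is handed in when it is done.

Besides the shell and the picture viewer there is one more tool, called after "Call:" as a command line: name --argument value ..., lists and objects as JSON in quotes. move_arm: Moves the arm, as the interface text tells. Its arguments: {"type":"object","properties":{"increments":{"type":"array","items":{"type":"object","properties":{"tx":{"type":"number"},"ty":{"type":"number"},"tz":{"type":"number"},"rx":{"type":"number"},"ry":{"type":"number"},"rz":{"type":"number"},"gripper":{"type":"number"}}}},"squeeze":{"type":"number"}},"required":["increments"]}

```bash
mkdir -p pics; ls
cat > h.py <<'E'
from rig import r
import numpy as np, cv2
def back(cam,row,col,d):
    c=r.camera_model(cam); p=np.array([(col-c['cx'])/c['fx']*d,(row-c['cy'])/c['fy']*d,d])
    if 'R' in c: return np.array(c['R']).T@(p-np.array(c['t']))
    return p
def cloud(cam,D):
    c=r.camera_model(cam); v,u=np.mgrid[:480,:640]
    P=np.stack([(u-c['cx'])/c['fx']*D,(v-c['cy'])/c['fy']*D,D],-1)
    return (P-np.array(c['t']))@np.array(c['R'])
def save(n,I): cv2.imwrite('pics/'+n,I[:,:,::-1])
E
python3 - <<'E'
from h import *
s=r.sense();print(s['clock'],s['eef_pos'],s['tcp_rot'],s['contact_force'],s['opening'])
for c in('top','scene'):
    I,D=r.grab_frame(c);save(c+'0.png',I);np.savez(c+'0.npz',I=I,D=D)
    for q in ['balance','pan_a_top','pan_b_top','w_large','w_small','tin_a','tumbler','bead_jar','ring_tray']:
        for x in r.place_of(q,c)[:3]:
            a,b=x['location'];d=D[int(round(a)),int(round(b))] if 0<=a<480 and 0<=b<640 else 0
            print(c,q,round(x['confidence'],2),np.round(x['location']),np.round(back(c,a,b,d)))
E
```

```text
pics
0.0 [ 176.65236084 -599.01421059  230.5738288 ] [-3.14020595e+00  2.10325023e-05  2.86808126e-01] [ 0.805223   -0.13718581 -0.07677041] 1.005072296991448
top balance 0.78 [205. 332.] [610. -30.  81.]
top pan_a_top 0.85 [202. 278.] [610. 101.  91.]
top pan_b_top 0.8 [190. 385.] [ 645. -158.  107.]
top w_large 0.91 [232. 229.] [541. 225.  40.]
top w_small 0.68 [216. 296.] [572.  56. 132.]
top w_small 0.59 [273. 308.] [443.  25.  46.]
top tin_a 0.88 [158. 383.] [ 711. -147.  156.]
top tin_a 0.82 [172. 275.] [677. 108. 134.]
top tumbler 0.67 [269. 163.] [443. 373.  87.]
top tumbler 0.63 [203. 332.] [615. -29.  79.]
top tumbler 0.32 [160. 384.] [ 708. -149.  153.]
top bead_jar 0.7 [174. 275.] [670. 109. 137.]
top bead_jar 0.62 [228. 490.] [ 561. -418.   81.]
top ring_tray 0.82 [328. 496.] [ 318. -453.    1.]
top ring_tray 0.74 [191. 388.] [ 640. -163.  115.]
scene balance 0.9 [285. 370.] [ 662. -100.  109.]
scene pan_a_top 0.92 [217. 403.] [608. 104.  86.]
scene pan_b_top 0.96 [302. 344.] [ 647. -163.  110.]
scene w_large 0.65 [204. 397.] [580. 119.  97.]
scene w_large 0.65 [197. 406.] [585. 150.  97.]
scene w_large 0.41 [223. 377.] [578.  48.  94.]
scene w_small 0.83 [226. 377.] [582.  40.  95.]
scene w_small 0.68 [287. 373.] [669. -99. 107.]
scene w_small 0.56 [229. 321.] [452.  15.  10.]
scene tin_a 0.76 [319. 379.] [ 731. -175.  154.]
scene tin_a 0.58 [235. 435.] [699.  77. 121.]
scene tumbler 0.6 [143. 407.] [454. 372.  32.]
scene bead_jar 0.69 [403. 219.] [ 595. -441.   85.]
scene bead_jar 0.42 [235. 434.] [696.  79. 118.]
scene ring_tray 0.59 [340. 128.] [ 329. -449.   -0.]
```

Run:
```python
from h import *
z=np.load('top0.npz');I=z['I'];D=z['D'];P=cloud('top',D)
c=r.camera_model('top');print(c['fx'],np.round(-np.array(c['R']).T@c['t']))
cv2.imwrite('pics/t1.png',cv2.resize(I[120:320,190:450],None,fx=3,fy=3,interpolation=cv2.INTER_CUBIC)[:,:,::-1])
z=np.load('scene0.npz');J=z['I'];S=cloud('scene',z['D'])
cv2.imwrite('pics/s1.png',cv2.resize(J[150:370,270:480],None,fx=2.7,fy=2.7,interpolation=cv2.INTER_CUBIC)[:,:,::-1])
for n,Q in(('top',P),('scene',S)):
  for lab,y0,y1 in(('a',70,190),('b',-210,-90)):
    m=(Q[...,1]>y0)&(Q[...,1]<y1)&(Q[...,0]>490)&(Q[...,0]<780)&(Q[...,2]>70)&(Q[...,2]<125)
    q=Q[m]; h,e=np.histogram(q[:,2],np.arange(70,126,1)); print(n,lab,h,int(e[h.argmax()]))
    m=(Q[...,1]>y0)&(Q[...,1]<y1)&(Q[...,0]>600)&(Q[...,0]<780)&(Q[...,2]>126)&(Q[...,2]<165)
    q=Q[m]; print('tin',len(q),np.median(q,0),q.min(0),q.max(0))
```

```text
599.9299244418687 [ 338.   -9. 1531.]
top a [  0   0   0   0   0   0   0   2   3   6  21  30  49 109 150 233 280 342
 365 312 305 244 195 142 102  93  69  67  40  33  33  23   9   7   5   5
   3   2   1   7   1   3   4   7  10   4  12   9  13   5   8   3   4   2
   4] 88
tin 521 [685.35875089 106.54284748 134.40814843] [654.61022264  77.64987213 126.29831793] [715.86893661 137.52046525 143.39903777]
top b [  0   0   0   0   0   0   0   0   0   0   0   0   0   0   0   0   0   0
   0   0   0   0   0   0   0   0   0   0   0   1   3  12  32  80 132 199
 267 365 438 453 449 394 290 216 141  66  38  24  10   4   1   4   5   2
   2] 109
tin 638 [ 711.02275798 -151.0525298   154.24034396] [ 640.08295805 -179.97600342  126.03836834] [ 747.45448775 -120.06484278  164.38763036]
scene a [  0   0   0   0   0   0   0   0   0   0   0   1   1  13  69 184 346 430
 437 309 158  77  41  45  67  91  76  57  32  18  19  10  12  10  12  13
  17  16   9  17  13  10  11  17  18  22  20  19  27  18  24  13  11   9
  18] 88
tin 586 [690.6790218  102.70193618 133.56910172] [659.40915205  74.71037607 126.16599529] [720.07082228 137.12177017 138.66455073]
scene b [   0    0    0    0    0    0    0    0    0    0    0    0    0    0
    0    0    0    0    0    0    0    0    0    0    0    0    0    0
    0    0    0    0    0    0   32  123  363  819 1164 1173  693  325
   92   26   11    8    9   11   11   13   10    9    8    9    9] 109
tin 1157 [ 719.50582196 -158.23247627  154.10901244] [ 643.97864043 -182.13212115  126.04187838] [ 750.30484401 -120.77883194  160.56557395]
```

View pics/t1.png

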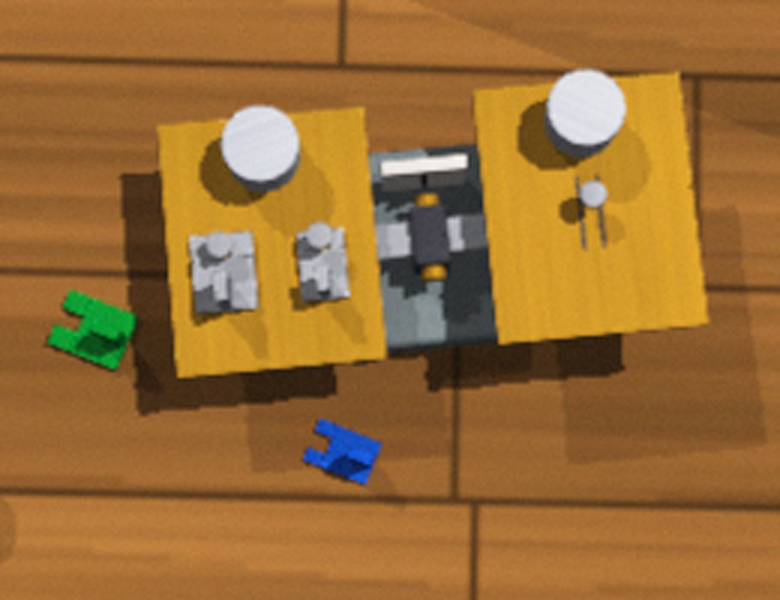

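View pics/s1.png

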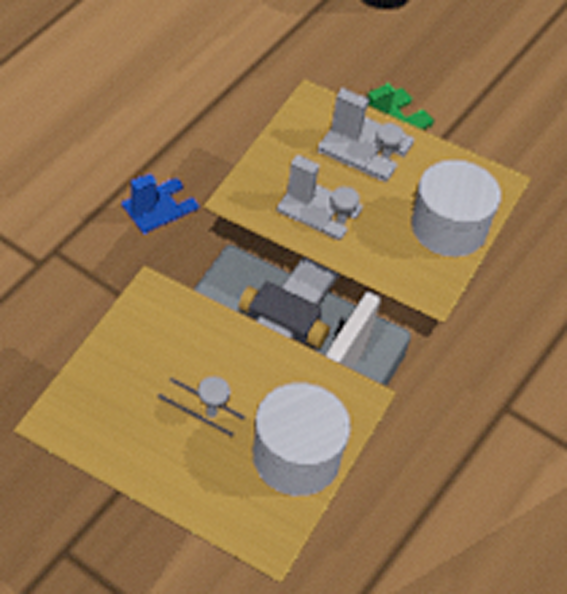

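Grey large weight at top-crop (223,280), grey small at (322,265), both on pan a. The green (95,330) and blue (345,450) look-alikes lie on the bench and aren't meant. The pans differ in height by about 21 mm, so the tilt is about 0.08 rad, or 400 g, which means the large grey weight has to move. Next I'll fix the balance pose.

Run:
```python
from h import *
for cam in('top','scene'):
    z=np.load(cam+'0.npz');I=z['I'];D=z['D'];c=r.camera_model(cam);R=np.array(c['R']);C=-R.T@np.array(c['t'])
    hsv=cv2.cvtColor(I,cv2.COLOR_RGB2HSV);P=cloud(cam,D)
    v,u=np.mgrid[:480,:640];ray=np.stack([(u-c['cx'])/c['fx'],(v-c['cy'])/c['fy'],np.ones(u.shape)],-1)@R
    for lab,y0,y1,zz in(('a',-20,230,89.6),('b',-290,-40,110.4)):
        m=(P[...,1]>y0)&(P[...,1]<y1)&(P[...,0]>450)&(P[...,0]<800)&(abs(P[...,2]-zz+1)<12)
        m=cv2.morphologyEx(m.astype(np.uint8),cv2.MORPH_OPEN,np.ones((5,5)))
        q=C+ray*((zz-C[2])/ray[...,2])[...,None]
        q=q[m>0][:,:2].astype(np.float32);print(cam,lab,len(q),cv2.minAreaRect(q))
    # fins and caps, height bins
    H=P[...,2]
    for lab,x0,x1,y0,y1,zl,zh in(('finL',530,600,110,180,124,145),('capL',585,650,110,180,108,123),('finS',530,600,30,95,122,142),('capb',600,680,-200,-110,130,150)):
        m=(P[...,0]>x0)&(P[...,0]<x1)&(P[...,1]>y0)&(P[...,1]<y1)&(H>zl)&(H<zh);q=P[m];print(cam,lab,len(q),q.mean(0).round(1) if len(q) else '',q.min(0).round() if len(q) else '',q.max(0).round() if len(q) else '')
```

```text
top a 4885 ((618.7965087890625, 79.55326843261719), (209.61074829101562, 208.45973205566406), 6.750046253204346)
top b 5266 ((646.96826171875, -158.05897521972656), (209.58697509765625, 169.76351928710938), 6.765577793121338)
top finL 55 [571.2 133.4 136.5] [558. 128. 124.] [599. 145. 144.]
top capL 58 [607.6 138.  117.4] [598. 129. 112.] [617. 149. 122.]
top finS 39 [578.5  53.9 133.7] [570.  48. 123.] [590.  58. 140.]
top capb 63 [ 650.4 -157.6  139.4] [ 640. -168.  134.] [ 660. -148.  148.]
scene a 4379 ((621.734130859375, 85.832275390625), (209.18838500976562, 190.378662109375), 6.726441860198975)
scene b 7410 ((650.7450561523438, -160.65985107421875), (209.39466857910156, 169.94308471679688), 6.786343574523926)
scene finL 85 [574.1 130.6 133.5] [561. 124. 124.] [585. 140. 140.]
scene capL 68 [609.8 135.1 117.7] [585. 125. 111.] [622. 147. 122.]
scene finS 73 [583.4  51.7 130.1] [572.  45. 122.] [593.  59. 136.]
scene capb 103 [ 654.  -159.8  138.2] [ 644. -169.  132.] [ 665. -149.  143.]
```

Call:
move_arm --increments '[{"rz":4.83},{"rz":4.83},{"tx":2.4,"ty":-3.4},{"tx":2.4,"ty":-3.4},{"tx":2.4,"ty":-3.4},{"tx":2.4,"ty":-3.4},{"tx":2.4,"ty":-3.4},{"tx":2.4,"ty":-3.4},{"tx":2.4,"ty":-3.4},{"tx":2.4,"ty":-3.4},{"tx":2.4,"ty":-3.4},{"tx":2.4,"ty":-3.4}]'

```text
invalid input
```

Call:
move_arm --increments '[{"tx":2.4,"ty":-3.4,"gripper":0},{"tx":2.4,"ty":-3.4},{"tx":2.4,"ty":-3.4},{"tx":2.4,"ty":-3.4},{"tx":2.4,"ty":-3.4},{"tx":2.4,"ty":-3.4},{"tx":2.4,"ty":-3.4},{"tx":2.4,"ty":-3.4},{"tx":2.0,"ty":-3.0},{"tx":1.0,"ty":-2.0},{}]'

```text
invalid input
```

```bash
cat > w.py <<'E'
from h import *
from scipy.spatial.transform import Rotation as Ro
def wcloud():
    s=r.sense(); I,D=r.grab_frame('wrist'); c=r.camera_model('wrist')
    v,u=np.mgrid[:480,:640]; P=np.stack([(u-c['cx'])/c['fx']*D,(v-c['cy'])/c['fy']*D,D,np.ones(D.shape)],-1)@np.array(c['hand_eye']).T
    W=P[...,:3]@Ro.from_euler('xyz',s['tcp_rot']).as_matrix().T+np.array(s['eef_pos']); return s,I,D,P[...,:3],W
E
python3 - <<'E'
from w import *
s,I,D,T,W=wcloud();save('w1.png',I);np.savez('w1.npz',I=I,T=T,W=W,D=D)
print(s['clock'],np.round(s['eef_pos'],1),np.round(s['tcp_rot'],3),s['contact_force'],s['opening'])
E
```

```text
1.0 [ 176.8 -599.4  231.3] [-3.142 -0.     0.287] [-0.13589229 -0.62078856 -0.33074443] 1.0027553503732445
```

View pics/w1.png

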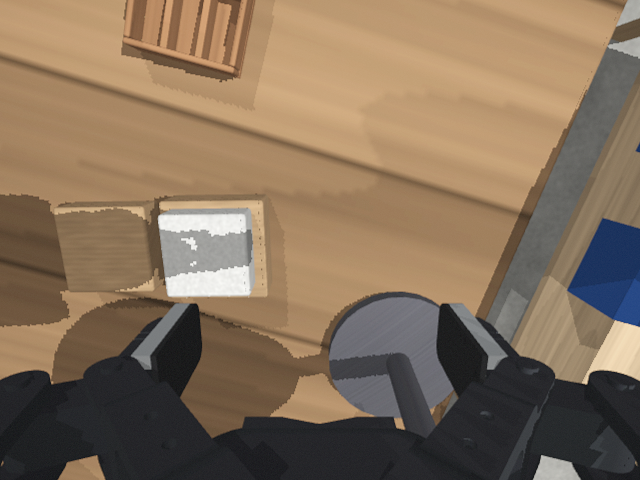

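The moves were refused as invalid input and the arm is still at its start pose. The picture shows only the bench and ring tray. I'll try again with every field filled in.

Call:
move_arm --increments '[{"tx":0,"ty":0,"tz":0,"rx":0,"ry":0,"rz":4.83,"gripper":1},{"tx":0,"ty":0,"tz":0,"rx":0,"ry":0,"rz":4.83,"gripper":1},{"tx":2.4,"ty":-3.4,"tz":0,"rx":0,"ry":0,"rz":0,"gripper":1},{"tx":2.4,"ty":-3.4,"tz":0,"rx":0,"ry":0,"rz":0,"gripper":1},{"tx":2.4,"ty":-3.4,"tz":0,"rx":0,"ry":0,"rz":0,"gripper":1},{"tx":2.4,"ty":-3.4,"tz":0,"rx":0,"ry":0,"rz":0,"gripper":1},{"tx":2.4,"ty":-3.4,"tz":0,"rx":0,"ry":0,"rz":0,"gripper":1},{"tx":2.4,"ty":-3.4,"tz":0,"rx":0,"ry":0,"rz":0,"gripper":1},{"tx":2.4,"ty":-3.4,"tz":0,"rx":0,"ry":0,"rz":0,"gripper":1},{"tx":2.4,"ty":-3.4,"tz":0,"rx":0,"ry":0,"rz":0,"gripper":1},{"tx":2.4,"ty":-3.4,"tz":0,"rx":0,"ry":0,"rz":0,"gripper":1},{"tx":2.4,"ty":-3.4,"tz":0,"rx":0,"ry":0,"rz":0,"gripper":1}]' --squeeze 40

```text
clock: 2.25
eef_pos: [375.6, -232.1, 231.6]
tcp_rot: [3.141, -0.001, 0.118]
contact_force: [0.7, -1.1, -0.3]
opening: 0.999
```

Call:
move_arm --increments '[{"tx":2.4,"ty":-3.4,"tz":0,"rx":0,"ry":0,"rz":0,"gripper":0},{"tx":2.4,"ty":-3.4,"tz":0,"rx":0,"ry":0,"rz":0,"gripper":0},{"tx":2.4,"ty":-3.4,"tz":0,"rx":0,"ry":0,"rz":0,"gripper":0},{"tx":2.4,"ty":-3.4,"tz":0,"rx":0,"ry":0,"rz":0,"gripper":0},{"tx":2.4,"ty":-3.4,"tz":0,"rx":0,"ry":0,"rz":0,"gripper":0},{"tx":2.4,"ty":-3.4,"tz":0,"rx":0,"ry":0,"rz":0,"gripper":0},{"tx":2.4,"ty":-3.4,"tz":0,"rx":0,"ry":0,"rz":0,"gripper":0},{"tx":2.4,"ty":-3.4,"tz":0,"rx":0,"ry":0,"rz":0,"gripper":0},{"tx":2.4,"ty":-3.4,"tz":0,"rx":0,"ry":0,"rz":0,"gripper":0},{"tx":2.4,"ty":-3.4,"tz":0,"rx":0,"ry":0,"rz":0,"gripper":0},{"tx":0,"ty":0,"tz":0,"rx":0,"ry":0,"rz":0,"gripper":0}]'

```text
clock: 3.35
eef_pos: [575.4, 136.5, 231.3]
tcp_rot: [-3.14, -0.002, 0.121]
contact_force: [1.1, 0.3, 0.3]
opening: 0.499
```

Run:
```python
from w import *
s,I,D,T,W=wcloud();save('w2.png',I);np.savez('w2.npz',I=I,T=T,W=W,D=D)
print(s['clock'],np.round(s['eef_pos'],1),np.round(s['tcp_rot'],3),s['contact_force'],s['opening'])
```

```text
3.35 [575.4 136.5 231.3] [-3.14e+00 -2.00e-03  1.21e-01] [1.10455465 0.31858007 0.33508883] 0.49909997045286203
```

View pics/w2.png

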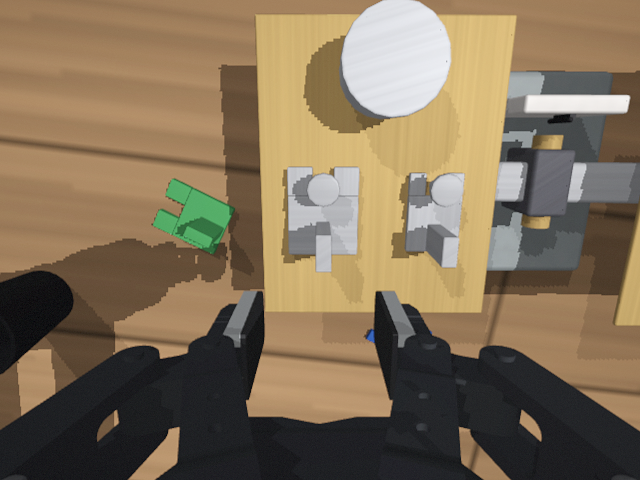

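The wrist view is square to pan a. The large grey weight's fin is at about (323,247), its cap at (323,190). The green look-alike sits on the bench at (195,215), well clear.

Run:
```python
from w import *
z=np.load('w2.npz');W=z['W'];T=z['T']
v,u=np.mgrid[:480,:640]
for n,c0,c1,r0,r1,zl,zh in(('pan',265,300,230,300,70,105),('finL',305,340,215,280,133,150),('finLall',305,340,215,280,112,150),('capL',300,345,165,212,112,128),('plateL',285,362,165,262,93,104),('finS',420,465,215,275,128,145)):
    m=(u>c0)&(u<c1)&(v>r0)&(v<r1)&(W[...,2]>zl)&(W[...,2]<zh)
    if m.sum(): print(n,m.sum(),'W',np.median(W[m],0).round(1),'T med',np.median(T[m],0).round(1),'p2',np.percentile(T[m],2,axis=0).round(1),'p98',np.percentile(T[m],98,axis=0).round(1))
```

```text
pan 2337 W [544.8 159.1  89.7] T med [-27.9 -25.9 141.6] p2 [-54.9 -38.4 133.2] p98 [ -1.5 -13.5 143. ]
finL 623 W [573.4 132.4 139.5] T med [-2.8  3.6 91.8] p2 [-15.2  -0.8  90.5] p98 [ 8.2  8.5 96.1]
finLall 733 W [575.5 132.6 139.3] T med [-0.6  3.7 92. ] p2 [-15.   -0.8  90.5] p98 [  8.3   8.5 116.1]
capL 865 W [609.5 136.6 119.5] T med [ 33.5   4.3 111.9] p2 [ 23.7  -5.4 110.4] p98 [ 43.   13.8 114. ]
plateL 4613 W [589.6 135.2  97.5] T med [ 13.5   3.1 133.8] p2 [-15.1 -20.1 132.3] p98 [ 45.1  28.3 135.3]
finS 606 W [582.8  54.1 135.2] T med [-2.9 82.8 96. ] p2 [-13.2  78.7  94.3] p98 [  6.   88.6 102.8]
```

Call:
move_arm --increments '[{"tx":-0.3,"ty":0.4,"tz":1.0,"rx":0,"ry":0,"rz":0,"gripper":0},{"tx":0,"ty":0,"tz":3.0,"rx":0,"ry":0,"rz":0,"gripper":0},{"tx":0,"ty":0,"tz":3.0,"rx":0,"ry":0,"rz":0,"gripper":0},{"tx":0,"ty":0,"tz":2.5,"rx":0,"ry":0,"rz":0,"gripper":0},{"tx":0,"ty":0,"tz":1.7,"rx":0,"ry":0,"rz":0,"gripper":0},{"tx":0,"ty":0,"tz":0.9,"rx":0,"ry":0,"rz":0,"gripper":0},{"tx":0,"ty":0,"tz":0.6,"rx":0,"ry":0,"rz":0,"gripper":0},{"tx":0,"ty":0,"tz":0,"rx":0,"ry":0,"rz":0,"gripper":0}]'

```text
clock: 4.2
eef_pos: [570.4, 127.4, 104.0]
tcp_rot: [3.141, 0.001, 0.118]
contact_force: [0.5, 0.1, -0.3]
opening: 0.5
```

Call:
move_arm --increments '[{"tx":0,"ty":0,"tz":0,"rx":0,"ry":0,"rz":0,"gripper":-0.4},{"tx":0,"ty":0,"tz":0,"rx":0,"ry":0,"rz":0,"gripper":-0.6},{"tx":0,"ty":0,"tz":0,"rx":0,"ry":0,"rz":0,"gripper":-0.8},{"tx":0,"ty":0,"tz":0,"rx":0,"ry":0,"rz":0,"gripper":-1},{"tx":0,"ty":0,"tz":0,"rx":0,"ry":0,"rz":0,"gripper":-1},{"tx":0,"ty":0,"tz":0,"rx":0,"ry":0,"rz":0,"gripper":-1}]' --squeeze 40

```text
clock: 4.8
eef_pos: [571.1, 129.0, 104.8]
tcp_rot: [-3.14, -0.001, 0.118]
contact_force: [-0.7, 4.9, -0.2]
opening: 0.114
```

Run:
```python
from w import *
s,I,D,T,W=wcloud();save('w3.png',I);np.savez('w3.npz',I=I,T=T,W=W,D=D)
print(s['clock'],np.round(s['eef_pos'],1),np.round(s['tcp_rot'],3),s['contact_force'],s['opening'])
```

```text
4.8 [571.1 129.  104.8] [-3.14e+00 -1.00e-03  1.18e-01] [-0.71613657  4.90365885 -0.22586012] 0.11412021011195916
```

View pics/w3.png

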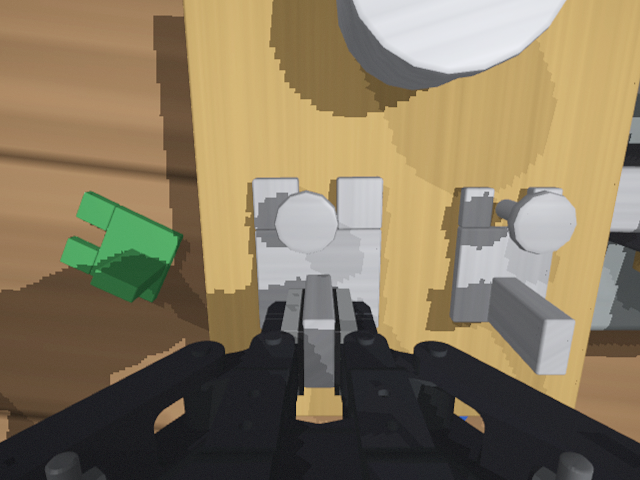

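Fin held (opening 0.114, about 10 mm). The grasp pulled the weight about 3 mm to -y, so the slot's side bears on the stem with 4.9 N: cap at column 307, slot at 317. I'll shift back 3 mm to unload it, then lift.

Call:
move_arm --increments '[{"tx":0,"ty":-0.15,"tz":0,"rx":0,"ry":0,"rz":0,"gripper":-1},{"tx":0,"ty":-0.15,"tz":0,"rx":0,"ry":0,"rz":0,"gripper":-1},{"tx":0,"ty":0,"tz":0,"rx":0,"ry":0,"rz":0,"gripper":-1},{"tx":0,"ty":0,"tz":0,"rx":0,"ry":0,"rz":0,"gripper":-1}]'

```text
clock: 5.25
eef_pos: [570.6, 131.1, 104.4]
tcp_rot: [3.142, -0.0, 0.118]
contact_force: [0.3, 0.7, -0.5]
opening: 0.114
```

Call:
move_arm --increments '[{"tx":0,"ty":0,"tz":-0.2,"rx":0,"ry":0,"rz":0,"gripper":-1},{"tx":0,"ty":0,"tz":-0.2,"rx":0,"ry":0,"rz":0,"gripper":-1},{"tx":0,"ty":0,"tz":-0.2,"rx":0,"ry":0,"rz":0,"gripper":-1},{"tx":0,"ty":0,"tz":-0.2,"rx":0,"ry":0,"rz":0,"gripper":-1},{"tx":0,"ty":0,"tz":-0.2,"rx":0,"ry":0,"rz":0,"gripper":-1},{"tx":0,"ty":0,"tz":-0.1,"rx":0,"ry":0,"rz":0,"gripper":-1},{"tx":0,"ty":0,"tz":0,"rx":0,"ry":0,"rz":0,"gripper":-1},{"tx":0,"ty":0,"tz":0,"rx":0,"ry":0,"rz":0,"gripper":-1},{"tx":0,"ty":0,"tz":0,"rx":0,"ry":0,"rz":0,"gripper":-1}]'

```text
clock: 6.15
eef_pos: [570.3, 131.0, 115.2]
tcp_rot: [3.142, 0.0, 0.118]
contact_force: [-0.6, 0.6, -2.5]
opening: 0.112
```

Run:
```python
from w import *
s,I,D,T,W=wcloud();save('w4.png',I[100:430,180:480]);np.savez('w4.npz',I=I,T=T,W=W,D=D)
print(s['clock'],np.round(s['eef_pos'],1),np.round(s['tcp_rot'],3),s['contact_force'],s['opening'])
v,u=np.mgrid[:480,:640]
for n,c0,c1,r0,r1,zl,zh in(('plateL',245,395,170,280,95,116),('cap',270,345,185,260,114,135),('pan',200,240,150,280,80,110)):
    m=(u>c0)&(u<c1)&(v>r0)&(v<r1)&(W[...,2]>zl)&(W[...,2]<zh); print(n,m.sum(),np.median(W[m],0).round(1),np.percentile(T[m],2,axis=0).round(1),np.percentile(T[m],98,axis=0).round(1))
```

```text
6.15 [570.3 131.  115.2] [3.142 0.    0.118] [-0.60250794  0.64412736 -2.51236074] 0.11199153499395108
plateL 11122 [599.7 128.  106.9] [ 10.9 -27.2   6.7] [51.7 31.3 20.1]
cap 2950 [609.5 136.8 124.8] [ 29.8 -10.6 -10.9] [48.9  8.4 -7.5]
pan 4291 [602.1 173.6  94.8] [  7.2 -45.5  19.1] [ 60.  -31.5  21.6]
```

View pics/w4.png

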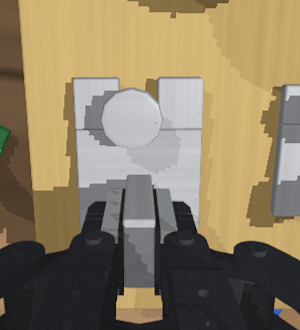

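Lifted clear: the wrist carries 2.5 N, pan a has risen to 94.8 mm, and the cap sits centred over the slot. Next I'll draw it off sideways and raise it.

Call:
move_arm --increments '[{"tx":-0.4,"ty":0,"tz":0,"rx":0,"ry":0,"rz":0,"gripper":-1},{"tx":-0.8,"ty":0,"tz":0,"rx":0,"ry":0,"rz":0,"gripper":-1},{"tx":-1.2,"ty":0,"tz":0,"rx":0,"ry":0,"rz":0,"gripper":-1},{"tx":-1.2,"ty":0,"tz":0,"rx":0,"ry":0,"rz":0,"gripper":-1},{"tx":-0.8,"ty":0,"tz":0,"rx":0,"ry":0,"rz":0,"gripper":-1},{"tx":-0.3,"ty":0,"tz":0,"rx":0,"ry":0,"rz":0,"gripper":-1},{"tx":0,"ty":0,"tz":0,"rx":0,"ry":0,"rz":0,"gripper":-1}]'

```text
clock: 6.9
eef_pos: [523.4, 125.5, 115.5]
tcp_rot: [-3.142, -0.0, 0.118]
contact_force: [0.4, 0.7, -2.3]
opening: 0.109
```

Call:
move_arm --increments '[{"tx":0,"ty":0,"tz":-0.8,"rx":0,"ry":0,"rz":0,"gripper":-1},{"tx":0,"ty":0,"tz":-1.5,"rx":0,"ry":0,"rz":0,"gripper":-1},{"tx":0,"ty":0,"tz":-1.7,"rx":0,"ry":0,"rz":0,"gripper":-1},{"tx":0,"ty":0,"tz":-1.2,"rx":0,"ry":0,"rz":0,"gripper":-1},{"tx":0,"ty":0,"tz":-0.5,"rx":0,"ry":0,"rz":0,"gripper":-1},{"tx":0,"ty":0,"tz":0,"rx":0,"ry":0,"rz":0,"gripper":-1}]'

```text
clock: 7.5
eef_pos: [524.3, 125.6, 173.1]
tcp_rot: [-3.141, -0.002, 0.118]
contact_force: [1.2, -0.7, -1.5]
opening: 0.112
```

Call:
move_arm --increments '[{"tx":0,"ty":1.5,"tz":0,"rx":0,"ry":0,"rz":0,"gripper":-1},{"tx":0,"ty":3.2,"tz":0,"rx":0,"ry":0,"rz":0,"gripper":-1},{"tx":0,"ty":3.6,"tz":0,"rx":0,"ry":0,"rz":0,"gripper":-1},{"tx":0,"ty":3.6,"tz":0,"rx":0,"ry":0,"rz":0,"gripper":-1},{"tx":0,"ty":3.6,"tz":0,"rx":0,"ry":0,"rz":0,"gripper":-1},{"tx":0,"ty":3.6,"tz":0,"rx":0,"ry":0,"rz":0,"gripper":-1},{"tx":0,"ty":3.6,"tz":0,"rx":0,"ry":0,"rz":0,"gripper":-1},{"tx":0,"ty":3.2,"tz":0,"rx":0,"ry":0,"rz":0,"gripper":-1},{"tx":0,"ty":2.4,"tz":0,"rx":0,"ry":0,"rz":0,"gripper":-1},{"tx":0,"ty":1.5,"tz":0,"rx":0,"ry":0,"rz":0,"gripper":-1},{"tx":0,"ty":0,"tz":0,"rx":0,"ry":0,"rz":0,"gripper":-1},{"tx":0,"ty":0,"tz":0,"rx":0,"ry":0,"rz":0,"gripper":-1}]'

```text
clock: 8.7
eef_pos: [558.3, -170.2, 171.7]
tcp_rot: [-3.141, 0.001, 0.117]
contact_force: [-0.3, 1.1, -2.6]
opening: 0.108
```

Run:
```python
from w import *
s,I,D,T,W=wcloud();save('w5.png',I);np.savez('w5.npz',I=I,T=T,W=W,D=D)
print(s['clock'],np.round(s['eef_pos'],1),np.round(s['tcp_rot'],3),s['contact_force'],s['opening'])
h,e=np.histogram(W[...,2],np.arange(95,185,2));print(h,95)
m=(abs(T[...,1])<25)&(T[...,0]>60)&(T[...,0]<125)&(W[...,2]>125)&(W[...,2]<142);print('cap',m.sum(),np.median(W[m],0).round(1),np.median(T[m],0),np.percentile(T[m],2,axis=0).round(1),np.percentile(T[m],98,axis=0).round(1))
m=(abs(T[...,1])<35)&(T[...,0]>11)&(T[...,0]<56)&(W[...,2]>150)&(W[...,2]<175);print('plate',m.sum(),np.median(W[m],0).round(1),np.percentile(T[m],2,axis=0).round(1),np.percentile(T[m],98,axis=0).round(1))
```

```text
8.7 [ 558.3 -170.2  171.7] [-3.141e+00  1.000e-03  1.170e-01] [-0.25079845  1.06788165 -2.64696286] 0.10783211417414179
[  435     0     0    13 21510 56712   806     0     0     0     0     0
     0     0     0     0     0     1    21   721  1441    12     0     0
     0     0     0     0     0     0    14    96   112  2684  9955   140
    41    48    42    60    98   145   189   201] 95
cap 2196 [ 652.6 -160.   135.3] [94.82713741  0.85855888 36.31273345] [85.2 -8.7 34.9] [104.3  10.5  38.3]
plate 11165 [ 587.6 -169.1  163.5] [ 12.  -22.7   6.2] [50.9 25.2 10.6]
```

View pics/w5.png

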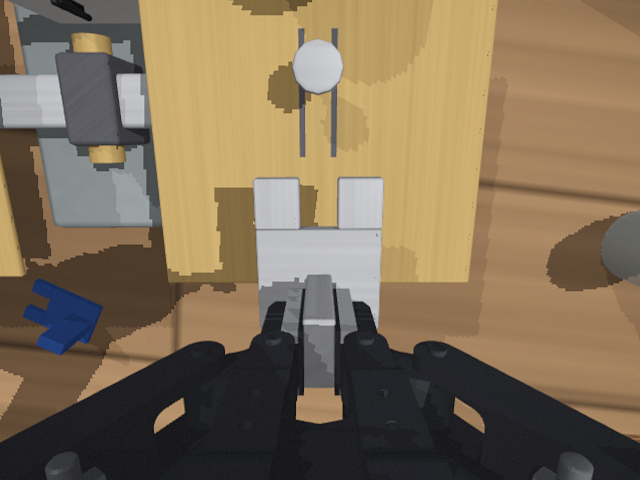

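Over pan b the weight is in line with the stem: cap at (318,67), slot at column 318. The predicted contact is about 60 mm ahead. I'll lower it, then advance to 1 cm short of that.

Call:
move_arm --increments '[{"tx":0,"ty":0,"tz":0.8,"rx":0,"ry":0,"rz":0,"gripper":-1},{"tx":0,"ty":0,"tz":1.3,"rx":0,"ry":0,"rz":0,"gripper":-1},{"tx":0,"ty":0,"tz":1.2,"rx":0,"ry":0,"rz":0,"gripper":-1},{"tx":0,"ty":0,"tz":0.8,"rx":0,"ry":0,"rz":0,"gripper":-1},{"tx":0,"ty":0,"tz":0.4,"rx":0,"ry":0,"rz":0,"gripper":-1},{"tx":0,"ty":0,"tz":0,"rx":0,"ry":0,"rz":0,"gripper":-1}]'

```text
clock: 9.35
eef_pos: [558.5, -170.2, 126.4]
tcp_rot: [-3.141, 0.001, 0.118]
contact_force: [0.2, 0.3, -0.6]
opening: 0.112
```

Call:
move_arm --increments '[{"tx":0.5,"ty":0,"tz":0,"rx":0,"ry":0,"rz":0,"gripper":-1},{"tx":1.0,"ty":0,"tz":0,"rx":0,"ry":0,"rz":0,"gripper":-1},{"tx":1.0,"ty":0,"tz":0,"rx":0,"ry":0,"rz":0,"gripper":-1},{"tx":1.0,"ty":0,"tz":0,"rx":0,"ry":0,"rz":0,"gripper":-1},{"tx":0.8,"ty":0,"tz":0,"rx":0,"ry":0,"rz":0,"gripper":-1},{"tx":0.4,"ty":0,"tz":0,"rx":0,"ry":0,"rz":0,"gripper":-1},{"tx":0.2,"ty":0,"tz":0,"rx":0,"ry":0,"rz":0,"gripper":-1},{"tx":0,"ty":0,"tz":0,"rx":0,"ry":0,"rz":0,"gripper":-1},{"tx":0,"ty":0,"tz":0,"rx":0,"ry":0,"rz":0,"gripper":-1}]'

```text
clock: 10.25
eef_pos: [607.2, -164.6, 127.2]
tcp_rot: [-3.141, 0.0, 0.118]
contact_force: [0.3, -1.0, -3.0]
opening: 0.112
```

Run:
```python
from w import *
F=[];X=[]
s,I,D,T,W=wcloud();save('w6.png',I[120:400,180:460]);np.savez('w6.npz',I=I,T=T,W=W,D=D)
for i in range(4):
    t=r.sense();F.append(t['contact_force']);X.append(t['eef_pos']);r.grab_frame('wrist')
print(t['clock'],np.mean(X,0).round(1),np.mean(F,0).round(2),np.std(F,0).round(2),t['opening'])
m=(abs(T[...,1])<16)&(T[...,0]>25)&(T[...,0]<65)&(W[...,2]>131)&(W[...,2]<142);print('cap',m.sum(),np.median(W[m],0).round(1),np.percentile(T[m],2,axis=0).round(1),np.percentile(T[m],98,axis=0).round(1))
m=(abs(T[...,1])<35)&(T[...,0]>11)&(T[...,0]<56)&(W[...,2]>114)&(W[...,2]<122);print('plate',m.sum(),np.median(W[m],0).round(1),np.percentile(T[m],2,axis=0).round(1),np.percentile(T[m],98,axis=0).round(1))
```

```text
10.45 [ 607.2 -164.7  127.3] [-0.36  0.11 -2.09] [0.47 0.46 0.44] 0.1113474048141924
cap 2991 [ 653.3 -159.9  135.3] [36.6 -8.7 -9.5] [55.6 10.2 -6.3]
plate 10035 [ 635.3 -163.9  119. ] [ 11.9 -22.8   6.9] [50.8 25.3  9.7]
```

View pics/w6.png

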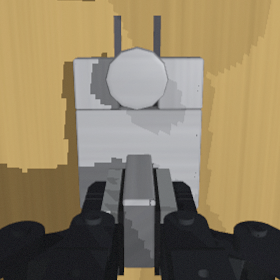

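The slot is round the stem with the cap centred over it (crop 137,78). Contact should come about 10 mm further on, so I'll advance 7 mm, then feel for it in 1 mm steps.

Call:
move_arm --increments '[{"tx":0.3,"ty":0,"tz":0,"rx":0,"ry":0,"rz":0,"gripper":-1},{"tx":0.3,"ty":0,"tz":0,"rx":0,"ry":0,"rz":0,"gripper":-1},{"tx":0.1,"ty":0,"tz":0,"rx":0,"ry":0,"rz":0,"gripper":-1},{"tx":0,"ty":0,"tz":0,"rx":0,"ry":0,"rz":0,"gripper":-1},{"tx":0,"ty":0,"tz":0,"rx":0,"ry":0,"rz":0,"gripper":-1}]'

```text
clock: 11.0
eef_pos: [614.5, -163.8, 127.2]
tcp_rot: [-3.142, 0.0, 0.118]
contact_force: [0.0, -0.4, -1.8]
opening: 0.107
```

```bash
cat > f.py <<'E'
from h import *
F=[];X=[]
for i in range(6):
    t=r.sense();F.append(t['contact_force']);X.append(t['eef_pos']);r.grab_frame('wrist')
F=np.mean(F,0);e=np.array([.993,.118,0]);print(t['clock'],'x along',round(np.mean(X,0)@e,1),np.mean(X,0).round(1),'F',F.round(2),'Fx',round(F@e,2))
E
python3 f.py
```

```text
11.25 x along 590.8 [ 614.4 -163.8  127.2] F [-0.13 -0.02 -1.97] Fx -0.13
```

Call:
move_arm --increments '[{"tx":0.1,"ty":0,"tz":0,"rx":0,"ry":0,"rz":0,"gripper":-1},{"tx":0.1,"ty":0,"tz":0,"rx":0,"ry":0,"rz":0,"gripper":-1},{"tx":0,"ty":0,"tz":0,"rx":0,"ry":0,"rz":0,"gripper":-1}]'

```text
clock: 11.6
eef_pos: [616.7, -163.6, 127.3]
tcp_rot: [3.142, -0.0, 0.118]
contact_force: [-0.1, 0.3, -2.1]
opening: 0.115
```

```bash
python3 f.py
```

```text
11.85 x along 592.9 [ 616.5 -163.6  127.3] F [-0.14  0.26 -1.92] Fx -0.11
```

Call:
move_arm --increments '[{"tx":0.1,"ty":0,"tz":0,"rx":0,"ry":0,"rz":0,"gripper":-1},{"tx":0.05,"ty":0,"tz":0,"rx":0,"ry":0,"rz":0,"gripper":-1},{"tx":0,"ty":0,"tz":0,"rx":0,"ry":0,"rz":0,"gripper":-1}]'

```text
clock: 12.2
eef_pos: [617.9, -163.4, 127.3]
tcp_rot: [-3.142, 0.0, 0.118]
contact_force: [0.1, -0.8, -2.2]
opening: 0.109
```

```bash
python3 f.py
```

```text
12.45 x along 594.3 [ 617.9 -163.4  127.2] F [-0.23 -0.14 -2.07] Fx -0.24
```

Call:
move_arm --increments '[{"tx":0.1,"ty":0,"tz":0,"rx":0,"ry":0,"rz":0,"gripper":-1},{"tx":0,"ty":0,"tz":0,"rx":0,"ry":0,"rz":0,"gripper":-1},{"tx":0,"ty":0,"tz":0,"rx":0,"ry":0,"rz":0,"gripper":-1}]'

```text
clock: 12.8
eef_pos: [618.7, -163.3, 127.2]
tcp_rot: [-3.142, 0.0, 0.118]
contact_force: [-1.5, -0.2, -2.7]
opening: 0.114
```

```bash
python3 f.py
```

```text
13.05 x along 595.2 [ 618.8 -163.3  127.2] F [-1.66 -0.65 -2.26] Fx -1.72
```

Contact felt: -1.7 N along x. Pressing 1.2 mm more.

Call:
move_arm --increments '[{"tx":0.07,"ty":0,"tz":0,"rx":0,"ry":0,"rz":0,"gripper":-1},{"tx":0.05,"ty":0,"tz":0,"rx":0,"ry":0,"rz":0,"gripper":-1},{"tx":0,"ty":0,"tz":0,"rx":0,"ry":0,"rz":0,"gripper":-1}]'

```text
clock: 13.4
eef_pos: [619.9, -163.1, 127.2]
tcp_rot: [-3.141, 0.001, 0.118]
contact_force: [-3.7, -0.1, -2.2]
opening: 0.114
```

```bash
python3 f.py
```

```text
13.65 x along 596.3 [ 619.9 -163.1  127.2] F [-3.14 -0.51 -1.64] Fx -3.17
```

The stem is pushed back about 2 mm (-3.2 N), held for 0.5 s. I'll ease off 2 mm, lower onto the pan until it carries the weight, and open.

Call:
move_arm --increments '[{"tx":-0.1,"ty":0,"tz":0,"rx":0,"ry":0,"rz":0,"gripper":-1},{"tx":-0.1,"ty":0,"tz":0,"rx":0,"ry":0,"rz":0,"gripper":-1},{"tx":0,"ty":0,"tz":0.3,"rx":0,"ry":0,"rz":0,"gripper":-1},{"tx":0,"ty":0,"tz":0.2,"rx":0,"ry":0,"rz":0,"gripper":-1},{"tx":0,"ty":0,"tz":0.15,"rx":0,"ry":0,"rz":0,"gripper":-1},{"tx":0,"ty":0,"tz":0.15,"rx":0,"ry":0,"rz":0,"gripper":-1},{"tx":0,"ty":0,"tz":0.1,"rx":0,"ry":0,"rz":0,"gripper":-1},{"tx":0,"ty":0,"tz":0.1,"rx":0,"ry":0,"rz":0,"gripper":-1},{"tx":0,"ty":0,"tz":0,"rx":0,"ry":0,"rz":0,"gripper":-1},{"tx":0,"ty":0,"tz":0,"rx":0,"ry":0,"rz":0,"gripper":-1},{"tx":0,"ty":0,"tz":0,"rx":0,"ry":0,"rz":0,"gripper":-1}]'

```text
clock: 14.8
eef_pos: [618.3, -163.4, 117.4]
tcp_rot: [3.141, -0.0, 0.118]
contact_force: [-0.3, -0.3, -1.1]
opening: 0.105
```

```bash
python3 f.py
```

```text
15.05 x along 594.7 [ 618.3 -163.4  117.4] F [-0.37 -0.09 -0.62] Fx -0.37
```

Call:
move_arm --increments '[{"tx":0,"ty":0,"tz":0.08,"rx":0,"ry":0,"rz":0,"gripper":-1},{"tx":0,"ty":0,"tz":0.05,"rx":0,"ry":0,"rz":0,"gripper":-1},{"tx":0,"ty":0,"tz":0,"rx":0,"ry":0,"rz":0,"gripper":-1},{"tx":0,"ty":0,"tz":0,"rx":0,"ry":0,"rz":0,"gripper":-1},{"tx":0,"ty":0,"tz":0,"rx":0,"ry":0,"rz":0,"gripper":-0.7},{"tx":0,"ty":0,"tz":0,"rx":0,"ry":0,"rz":0,"gripper":-0.5},{"tx":0,"ty":0,"tz":0,"rx":0,"ry":0,"rz":0,"gripper":-0.3},{"tx":0,"ty":0,"tz":0,"rx":0,"ry":0,"rz":0,"gripper":-0.2},{"tx":0,"ty":0,"tz":0,"rx":0,"ry":0,"rz":0,"gripper":-0.2},{"tx":0,"ty":0,"tz":0,"rx":0,"ry":0,"rz":0,"gripper":-0.2}]'

```text
clock: 16.1
eef_pos: [618.1, -163.4, 116.0]
tcp_rot: [-3.142, 0.0, 0.118]
contact_force: [-0.8, -0.1, -0.1]
opening: 0.399
```

Call:
move_arm --increments '[{"tx":0,"ty":0,"tz":-0.3,"rx":0,"ry":0,"rz":0,"gripper":-0.2},{"tx":0,"ty":0,"tz":-0.8,"rx":0,"ry":0,"rz":0,"gripper":-0.2},{"tx":0,"ty":0,"tz":-1.5,"rx":0,"ry":0,"rz":0,"gripper":-0.2},{"tx":0,"ty":0,"tz":-2.5,"rx":0,"ry":0,"rz":0,"gripper":-0.2},{"tx":0,"ty":0,"tz":-3,"rx":0,"ry":0,"rz":0,"gripper":-0.2},{"tx":-2,"ty":0,"tz":-2.5,"rx":0,"ry":0,"rz":0,"gripper":-0.2},{"tx":-3,"ty":0,"tz":-1,"rx":0,"ry":0,"rz":0,"gripper":-0.2},{"tx":-2,"ty":0,"tz":0,"rx":0,"ry":0,"rz":0,"gripper":-0.2},{"tx":0,"ty":0,"tz":0,"rx":0,"ry":0,"rz":0,"gripper":-0.2},{"tx":0,"ty":0,"tz":0,"rx":0,"ry":0,"rz":0,"gripper":-0.2},{"tx":0,"ty":0,"tz":0,"rx":0,"ry":0,"rz":0,"gripper":-0.2}]'

```text
clock: 17.2
eef_pos: [549.7, -171.7, 232.5]
tcp_rot: [3.141, -0.001, 0.118]
contact_force: [0.1, -0.3, -0.6]
opening: 0.396
```

Run:
```python
from w import *
s,I,D,T,W=wcloud();save('w7.png',I)
print(s['clock'],np.round(s['eef_pos'],1),s['contact_force'],s['opening'])
J,DD=r.grab_frame('scene');cv2.imwrite('pics/s7.png',cv2.resize(J[150:370,270:480],None,fx=2.7,fy=2.7,interpolation=cv2.INTER_CUBIC)[:,:,::-1])
Q=cloud('scene',DD);pb=np.array([643.9,-160,0]);e=np.array([[.993,.118,0],[-.118,.993,0],[0,0,1]])
for n,P in(('scene',Q),('wrist',W)):
    L=(P-pb)@e.T
    for lab,m in(('pan a',(L[...,0]>-90)&(L[...,0]<40)&(L[...,1]>180)&(L[...,1]<340)&(abs(L[...,2]-100)<14)),('pan b',(L[...,0]>-90)&(L[...,0]<40)&(abs(L[...,1])<80)&(abs(L[...,1])>30)&(abs(L[...,2]-100)<14)),
      ('plate b',(abs(L[...,1])<24)&(L[...,0]>-60)&(L[...,0]<35)&(abs(L[...,2]-108)<3)),('fin b',(abs(L[...,1])<20)&(L[...,0]>-60)&(L[...,0]<0)&(L[...,2]>140)&(L[...,2]<155)),('cap b',(abs(L[...,1])<20)&(L[...,0]>-10)&(L[...,0]<35)&(L[...,2]>124)&(L[...,2]<135)),
      ('finS',(L[...,1]>200)&(L[...,1]<240)&(L[...,0]>-60)&(L[...,0]<-10)&(L[...,2]>136)&(L[...,2]<155)),('tin b',(abs(L[...,1])<50)&(L[...,0]>35)&(L[...,2]>138)&(L[...,2]<155)),('tin a',(abs(L[...,1]-260)<50)&(L[...,0]>35)&(L[...,2]>138)&(L[...,2]<155))):
        q=L[m]
        if len(q)>10:
            print(n,lab,len(q),np.median(q,0).round(1),np.percentile(q,2,axis=0).round(),np.percentile(q,98,axis=0).round())
```

```text
17.2 [ 549.7 -171.7  232.5] [ 0.0962989  -0.32747511 -0.55859142] 0.3957975365263142
scene pan a 2974 [-23.4 257.7  98.6] [-87. 183.  95.] [ 37. 336. 107.]
scene pan b 3020 [-22.5 -34.7  98.5] [-87. -78.  95.] [ 37.  78. 102.]
scene plate b 352 [ -4.5  -9.6 106.7] [-34. -23. 105.] [ 25.  22. 110.]
scene fin b 94 [-23.6  -3.6 147.2] [-36.  -7. 140.] [-12.   4. 151.]
scene cap b 97 [ 10.5  -1.8 128.3] [  1. -11. 125.] [ 20.   9. 131.]
scene finS 60 [-35.4 216.4 143. ] [-45. 212. 136.] [-26. 224. 147.]
scene tin b 855 [ 76.7  -2.6 144.3] [ 49. -30. 140.] [104.  26. 148.]
scene tin a 582 [ 76.6 256.1 144.1] [ 49. 230. 139.] [104. 287. 147.]
wrist pan a 9352 [-32.8 195.5 100.2] [-88. 181.  99.] [ 36. 219. 107.]
wrist pan b 30226 [-18.7 -30.  100.1] [-87. -78.  99.] [ 38.  78. 102.]
wrist plate b 5658 [ -6.3   4.2 108.1] [-36. -23. 107.] [ 24.  22. 110.]
wrist fin b 822 [-24.2  -1.7 150. ] [-36.  -7. 148.] [-13.   3. 151.]
wrist cap b 1173 [  9.1  -1.1 130. ] [ -0. -10. 128.] [ 19.   8. 131.]
```

View pics/s7.png

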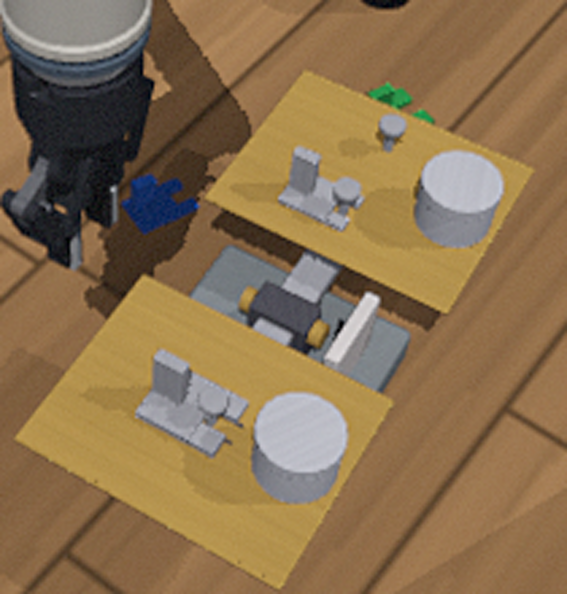

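View pics/w7.png

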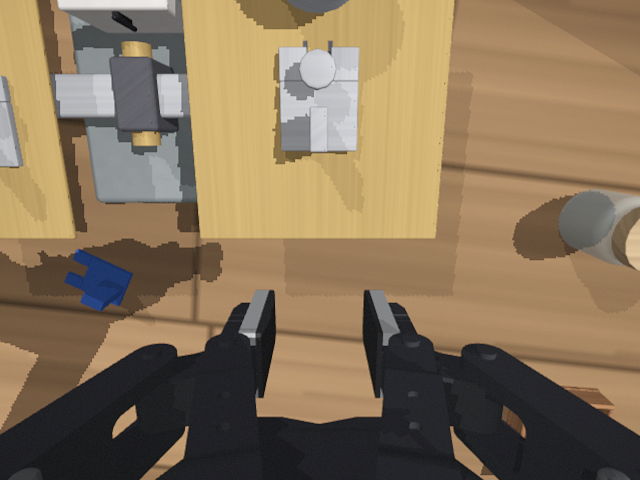

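The large weight lies flat round stem b (fin at (318,128) in the wrist view), the pans are level and the gripper is clear. Handing in.

```bash
python3 -c "
from rig import r
print(r.sign_off())"
```

```text
the job is handed in; nothing more can be done
None
```

I moved the large grey weight from pan a to pan b, the balance came level, and I handed the job in at about 17 s of the 51 s allowed. No verdict was reported.

- **Choice of weight:** the pans differed in height by about 21 mm, which is a tilt of about 0.08 rad or 400 g. Moving 200 g across levels that, so it had to be the large one.
- **Transfer:** I lifted the weight about 6 mm clear of the pan, drew it off its stem sideways, and slid it onto pan b's stem. I felt contact and pressed to about 3.2 N, roughly 2 mm of stem travel, held for about 0.5 s. Then I eased off 2 mm, lowered it until the pan carried it, and let go.
- **Last checks:**
  - **Pans:** both at the same height within about 0.1 mm in each camera (98.6/98.5 mm and 100.2/100.1 mm).
  - **Large weight:** flat on pan b, origin about 24 mm short of the pan's point and 2 mm to the side.
  - **Small weight:** about 35 mm short of pan a's point, still round its stem.
  - **Tins:** within about 4 mm of their places.
  - **Arm:** the gripper was clear of everything.
- **What went wrong or was not checked:**
  - My first two moves were refused as invalid input and did nothing.
  - The grasp was about 3 mm off sideways and pressed the weight against its old stem with 4.9 N, below the 15 N limit; I corrected it before lifting.
  - I did not measure the tumbler, bead jar and ring tray again at the end.

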